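# Centre the gear lever in its free play and clamp the cable adjuster

## Robot

A 6-joint arm with a two-finger parallel gripper is mounted at the origin on the work surface. World frame = base frame: x ahead of the robot, y to its left, z up, the work surface at z = 0. Lengths are in mm, angles in rad, forces in N, time in s.
With the tool pointing down it reaches from about 275 to 1000 mm from the base axis. Payload 8.4 kg.
Tool frame: the origin (TCP) lies midway between the tips of the shut fingers; the grasp point (between the pads) lies 19 mm behind it; z points along the fingers, y is the line along which they close (so a half turn about z gives the same grasp; the last joint's range is limited). The gripper opens to 85 mm and grips with 20 to 120 N. Pads are 22 mm wide; open, the fingers measure 114 mm over their backs; the gripper's body (76 mm by 85 mm) begins 54 mm behind the grasp point. The pads swing forward as they close: fully open they stand 13 mm farther back than shut.
Start: joints at [-1.224, 0.353, 1.633, -0, 1.155, -0.002], TCP at [213.605, -587.368, 231.281] pointing down, gripper open.
Joint ranges: [-2.63, 2.63], [-0.92, 2.1], [0.06, 2.66], [-1.3, 4.44], [0, 2.69], [-3.02, 3.02]. Speed limits (rad/s): [2.22, 2.22, 2.79, 3.14, 3.14, 3.14].

## Interface

Orientations are given as [roll, pitch, yaw] about the fixed x, y, z axes, in that order (R = Rz(yaw) Ry(pitch) Rx(roll)).
In Python, from rig import r, imaging gives the robot as it stands. The module is installed in compiled form; this text tells all that it offers.
- The arm moves only by the tool arm_command, never from a script. Its argument "deltas" is a list of rows, each an object of numbers: "hand": the finger opening in mm, from 0 to 85.4; "tx", "ty", "tz": the shift along the tool's x, y, z in mm; "wx", "wy", "wz": the turn, a rotation vector about the tool's x, y, z in rad. A call has 1 to 8 rows; each row shifts and turns the commanded pose from where the row before left it, along the tool's axes as they then stand; what a row does not reach is not made up. A row lasts 1/8 s, in which the tool goes at most 62.5 mm and 10.7 degrees, less where a joint would pass 70% of its speed; a pose out of reach is approached as far as the arm can. A call with a gripper value outside its range is refused whole. The fingers move at their own pace and stop on an object; "squeeze" is the grip in N (left out, the last holds). Time passes only in rows, so rows that do not move let the fingers close. It gives the time, the measured TCP pose, the force, the opening and the grip force at its end, in the units of the state.
- r.sense(): the state, without advancing time (a new reading comes with each control period).
- imaging.grab_frame(name): name is "scene" or "top" or "wrist"; returns a dict with "image" (384x512x3 uint8, red, green, blue), "mtx" (3x3 intrinsics, pixels), "world_to_cam" (4x4, takes a point from world to camera coordinates). Camera axes: x right, y up, looking along -z (the intrinsics and any distortion apply to the point x, -y, -z); pixel columns grow to the right and rows downward; lengths in mm; the calibration is good to about 2 mm. The wrist camera is an equidistant fisheye: a pixel r from the principal point sees the ray r / f radians off the axis. A picture is of the moment at which its call begins. There is no depth.
- r.sign_off(): hands the job in; it is judged then, once.
The state is a dict: "clock": time; "qpos": joint angles; "qvel": joint speeds; "joint_efforts": joint torques, N m; "eef_pos": TCP position; "tcp_rot": TCP orientation; "contact_force": force on the tool from outside, world axes, zero at the start; "wrist_torque": the same for the moment, N m; "opening": opening from 0.0 (shut) to 1.0 (fully open); "grasp_force": force on a finger pad.
Only numpy, scipy, OpenCV 4.12 (cv2) and the standard library are available. Lean on these libraries where they do the work, as an engineer would, in place of code of your own. Each camera call takes 0.05 s, during which the arm holds its last target. There are 200 camera calls.

## Task

Check the slack in this gear lever: rock it along the console, first towards the cup holders and then away from them, each time gently and only until you feel it begin to resist (a light press, never more than about 12 N). Let go of it standing half-way between the two points where the resistance began, then push the round adjuster plunger on the console fully down, and leave the lever where it stands and everything else undisturbed.

Things in the scene. Friction and masses are not known exactly. Their poses are not given: they have to be found in the camera images.
- console: Dark plastic car centre console fixed on the bench, 220 mm wide (its x), 500 mm long (its y), 90 mm high; origin at the centre of its underside, z up. Two 76 mm round cup holders lie side by side at its -y end, 180 mm from the origin; the gear lever stands at its +y end. The flat round 12 V socket cap (x +55, y -40 mm) is not part of the job.
- knob_centre (a point): Middle of the gear knob: black, round, 44 mm across here and for 5 mm above and below, narrowing to 26 mm at its foot 30 mm lower, rounded off at its top 30 mm higher. It sits on a rod in a gaiter, 150 mm from the pivot, about 210 mm above the bench. The lever swings only along the console's y, starts leaning up to 0.19 rad from upright, and stays where it is left (drag 0.6 N at the knob).
- lever_pivot (a point): The lever's pivot axis (along console x), inside the console, 60 mm above the bench, at x 0, y +150 mm. The lever has 10 to 25 mm of free play in all at the knob, its middle unseen and up to 20 mm either side of upright. Beyond it a rubber bush resists by 1.5 N per mm at the knob and springs back: at least 2.5 N counts as felt, over 12 N (8 mm) as leaning on it.
- plunger_top (a point): Centre of the flat top of the adjuster plunger: a grey round button 24 mm in diameter standing 12 mm proud of a 50 mm square plate, on the console at x -45, y -10 mm; its top starts 108 mm above the bench. It is pushed straight down 8 mm to a firm stop against a drag of about 6 N and stays down.
- plunger (a joint): Travel of the plunger in m: 0 up, 0.008 fully down.
- key_fob: Bystander: grey car key fob 58 x 32 x 13 mm lying in the +x cup holder; origin under its centre.
- phone: Bystander: black phone 148 x 72 x 9 mm lying on the bench; origin under its centre.
- tray: Bystander: black open tray 180 x 120 x 50 mm on the bench; origin under its centre.
- can: Bystander: closed drinks can, 58 mm in diameter and 115 mm high, standing in the other cup holder, its top 145 mm above the bench; origin under its centre.

How it is judged (in metres and radians):
On the way, in this order (a step that is already met when the one before it is completed fails the run):
1. the lever has been taken up against its resistance towards the cup holders (at least about 2 N) (value of joint bush below -0.009 rad), for 0.03 s.
2. then up against its resistance away from the cup holders (at least about 2 N) (value of joint bush above 0.009 rad), for 0.03 s.
3. then the lever is let go, standing within 2.5 mm (at the knob) of the middle of its free play (value of joint lever between -0.017 and 0.017 rad and value of joint bush between -0.01 and 0.01 rad and contact force between lever and anything else below 0.2 N), for 0.3 s.
4. then the plunger is pushed fully down (value of joint plunger above 0.0065 m), for 0.1 s.
At the end, for the whole second after the job is handed in: The lever stands at rest within 2.5 mm (at the knob) of the middle of its free play, the plunger is down by at least 6.5 of its 8 mm, and key fob, phone, tray and can stay within 15 mm of where they were (value of joint lever between -0.017 and 0.017 rad and value of joint bush between -0.01 and 0.01 rad and value of joint plunger above 0.0065 m and velocity of joint lever between -0.05 and 0.05 rad/s and distance of each of key_fob, phone, tray, can from where it was at the start of the episode below 0.015 m); the robot touches nothing.
It fails at once if the lever is pressed against its resistance with more than about 12 N (8 mm into the bush), either way (value of joint bush above 0.053 rad or value of joint bush below -0.053 rad).
It fails at once if key fob, phone, tray or can is moved by more than 15 mm (distance of any of key_fob, phone, tray, can from where it was at the start of the episode above 0.015 m).
It also fails if it takes over 67 s, if anything falls off the work surface, if the arm or the gripper's body presses on something with over 40 N, if the wrist force passes 120 N, or if a joint passes its speed limit or range.

## Working session

There is one attempt and no reset: what is moved stays moved. The work goes in short steps, Python scripts to look and compute and a tool call to move; the robot and the scene stay as the last step left them, time stands still between calls to the robot, and variables do not carry over. Pictures are saved under pics/ and viewed, at most 10 in all, crops included, and the job is handed in when it is done.

Besides the shell and the picture viewer there is one more tool, called after ">>>" by a JSON object that holds its "api" and its "payload". arm_command: Moves the arm, as the interface text tells. Its arguments: {"type":"object","properties":{"deltas":{"type":"array"},"squeeze":{"type":"number"}},"required":["deltas"]}

```bash
mkdir -p pics
python3 - <<'E'
from rig import r, imaging
import cv2, json, numpy as np
for n in ("scene","top"):
    f=imaging.grab_frame(n); cv2.imwrite(f"pics/{n}0.png",cv2.resize(f["image"][:,:,::-1],(800,600),interpolation=cv2.INTER_CUBIC))
    np.savez(f"{n}0.npz",**f); print(n,f["mtx"].tolist(),np.round(f["world_to_cam"],3).tolist(), [k for k in f])
s=r.sense(); print({k:np.round(v,3).tolist() for k,v in s.items()})
E
```

```text
scene [[389.1214664910104, 0.0, 254.38598283221071], [0.0, 389.1214664910104, 194.81311019009308], [0.0, 0.0, 1.0]] [[0.811, 0.585, 0.017, -469.984], [-0.331, 0.434, 0.838, 74.303], [0.483, -0.685, 0.546, -1686.607], [0.0, 0.0, 0.0, 1.0]] ['image', 'mtx', 'world_to_cam']
top [[432.6565835419515, 0.0, 260.8282345710018], [0.0, 432.6565835419515, 192.35644122778572], [0.0, 0.0, 1.0]] [[-0.021, -1.0, -0.009, 12.805], [0.997, -0.022, 0.075, -593.781], [-0.075, -0.008, 0.997, -1274.661], [0.0, 0.0, 0.0, 1.0]] ['image', 'mtx', 'world_to_cam']
{'clock': 0.1, 'qpos': [-1.224, 0.354, 1.634, -0.0, 1.155, -0.002], 'qvel': [-0.0, 0.0, -0.002, -0.002, -0.001, -0.001], 'joint_efforts': [-0.002, -60.635, -34.282, -0.0, 0.004, 0.0], 'eef_pos': [213.445, -586.96, 230.631], 'tcp_rot': [-3.14, 0.0, 0.349], 'contact_force': [1.385, -1.003, 0.283], 'wrist_torque': [0.019, 0.027, 0.002], 'grasp_force': 0.0, 'opening': 1.001}
```

View pics/scene0.png

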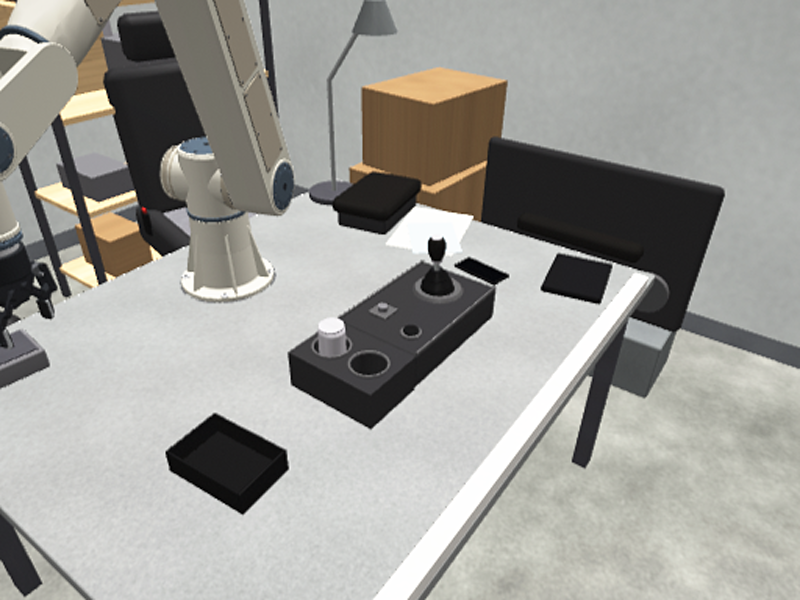

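View pics/top0.png

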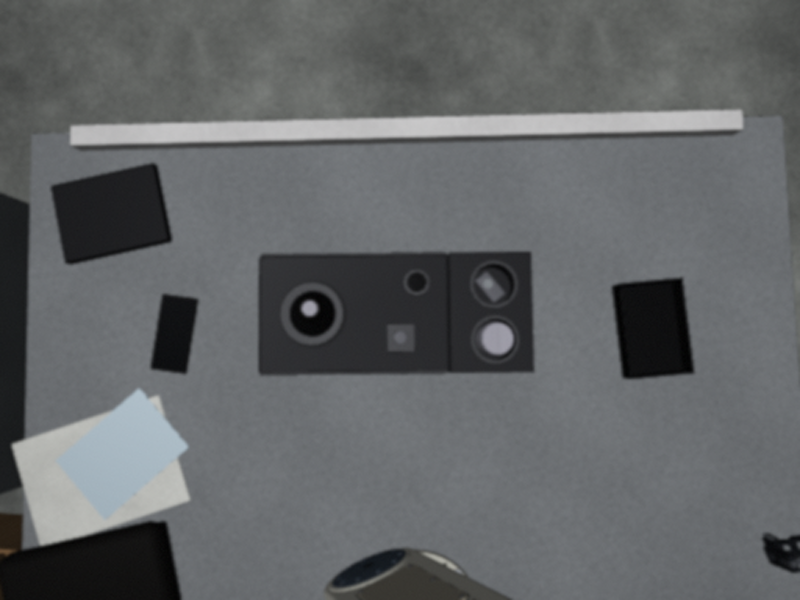

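```bash
cat > h.py <<'E'
import numpy as np, cv2
def ray(f,u,v):
    K=f["mtx"];W=f["world_to_cam"];d=np.array([(u-K[0,2])/K[0,0],-(v-K[1,2])/K[1,1],-1.])
    R=W[:3,:3];return -R.T@W[:3,3],R.T@d
def atz(f,u,v,z):
    c,d=ray(f,u,v);return c+d*(z-c[2])/d[2]
def proj(f,p):
    W=f["world_to_cam"];K=f["mtx"];q=W[:3,:3]@np.array(p)+W[:3,3]
    return np.array([K[0,2]+K[0,0]*q[0]/-q[2],K[1,2]+K[1,1]*q[1]/q[2]])
E
python3 - <<'E'
from h import *
t=dict(np.load("top0.npz"));s=dict(np.load("scene0.npz"))
k=1.5625
for n,(u,v),z in [("TL",(260,255),90),("TR",(531,252),90),("BL",(260,374),90),("BR",(533,372),90),("ring",(312,314),92),("plunger",(400,337),108),("cap",(417,282),92),("can",(497,339),145),("knobtop",(310,309),240)]:
    print(n,atz(t,u/k-.2,v/k-.2,z).round(1))
for n,f,(x,y) in (("s",s,(265,150)),("t",t,(165,160))):
    c=f["image"][y:y+60,x:x+80]; cv2.imwrite(f"pics/c{n}.png",cv2.resize(c[:,:,::-1],None,fx=8,fy=8,interpolation=cv2.INTER_CUBIC))
# combine
a=np.hstack([cv2.imread("pics/cs.png"),cv2.imread("pics/ct.png")]);a=cv2.resize(a,(800,300),interpolation=cv2.INTER_AREA)
cv2.imwrite("pics/c.png",cv2.imread("pics/cs.png"))
E
```

```text
TL [679.  268.4  90. ]
TR [ 673.3 -227.2   90. ]
BL [462.2 269.5  90. ]
BR [ 455.4 -223.2   90. ]
ring [568.6 173.9  92. ]
plunger [523.1  14.7 108. ]
cap [622.7 -17.9  92. ]
can [ 515.2 -153.5  145. ]
knobtop [567.9 154.8 240. ]
```

View pics/c.png

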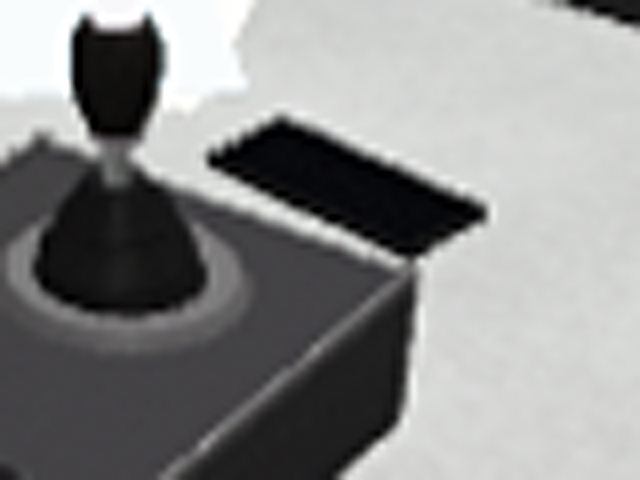

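>>> {"api": "arm_command", "payload": {"deltas": [{"hand": 85, "wz": 0.18, "tz": -50}, {"wz": 0.18, "tz": -50}, {"tx": 25, "ty": -53}, {"tx": 25, "ty": -53}, {"tx": 25, "ty": -53}, {"tx": 25, "ty": -53}, {"tx": 25, "ty": -53}, {"tx": 25, "ty": -53}]}}

```text
schema error: expected keys hand, tx, ty, tz, wx, wy, wz
```

Run:
```python
from h import *
s=dict(np.load("scene0.npz"))
for u,v in((279.5,159.4),(279.3,150+140/8)):
    c,d=ray(s,u,v);p=c+d*(570-c[0])/d[0];print(p.round(1))
```

```text
[570.  163.1 205.6]
[570.  165.1 171.2]
```

>>> {"api": "arm_command", "payload": {"deltas": [{"hand": 85, "tx": 0, "ty": 0, "tz": -50, "wx": 0, "wy": 0, "wz": 0.18}, {"hand": 85, "tx": 0, "ty": 0, "tz": -50, "wx": 0, "wy": 0, "wz": 0.18}, {"hand": 85, "tx": 25, "ty": -53, "tz": 0, "wx": 0, "wy": 0, "wz": 0}, {"hand": 85, "tx": 25, "ty": -53, "tz": 0, "wx": 0, "wy": 0, "wz": 0}, {"hand": 85, "tx": 25, "ty": -53, "tz": 0, "wx": 0, "wy": 0, "wz": 0}, {"hand": 85, "tx": 25, "ty": -53, "tz": 0, "wx": 0, "wy": 0, "wz": 0}, {"hand": 85, "tx": 25, "ty": -53, "tz": 0, "wx": 0, "wy": 0, "wz": 0}, {"hand": 85, "tx": 25, "ty": -53, "tz": 0, "wx": 0, "wy": 0, "wz": 0}]}}

```text
clock: 1.1
eef_pos: [367.5, -269.3, 331.2]
tcp_rot: [-3.142, -0.0, -0.012]
contact_force: [0.6, 0.6, 0.3]
opening: 0.995
grasp_force: 0.0
```

>>> {"api": "arm_command", "payload": {"deltas": [{"hand": 85, "tx": 26, "ty": -53, "tz": 0, "wx": 0, "wy": 0, "wz": 0}, {"hand": 85, "tx": 26, "ty": -53, "tz": 0, "wx": 0, "wy": 0, "wz": 0}, {"hand": 85, "tx": 26, "ty": -53, "tz": 0, "wx": 0, "wy": 0, "wz": 0}, {"hand": 85, "tx": 26, "ty": -53, "tz": 0, "wx": 0, "wy": 0, "wz": 0}, {"hand": 85, "tx": 26, "ty": -53, "tz": 0, "wx": 0, "wy": 0, "wz": 0}, {"hand": 85, "tx": 26, "ty": -53, "tz": 0, "wx": 0, "wy": 0, "wz": 0}, {"hand": 85, "tx": 26, "ty": -53, "tz": 0, "wx": 0, "wy": 0, "wz": 0}, {"hand": 85, "tx": 26, "ty": -53, "tz": 0, "wx": 0, "wy": 0, "wz": 0}]}}

```text
clock: 2.1
eef_pos: [580.3, 152.5, 331.0]
tcp_rot: [3.141, 0.0, -0.011]
contact_force: [0.6, -1.3, 0.4]
opening: 0.998
grasp_force: 0.0
```

Run:
```python
from rig import r, imaging
import cv2, numpy as np
f=imaging.grab_frame("wrist"); np.savez("w1.npz",**f); cv2.imwrite("pics/w1.png",cv2.resize(f["image"][:,:,::-1],(800,600),interpolation=cv2.INTER_CUBIC))
print(f["mtx"].round(2).tolist(),f["world_to_cam"].round(3).tolist())
F=[]
for i in range(5):
    s=r.sense();F.append(s["contact_force"]);imaging.grab_frame("top")
print(s["eef_pos"].round(1) if hasattr(s["eef_pos"],"round") else s["eef_pos"],np.round(F,2))
```

```text
[[297.32, 0.0, 256.19], [0.0, 297.32, 191.01], [0.0, 0.0, 1.0]] [[-0.01, -1.0, -0.001, 158.596], [0.965, -0.01, -0.264, -497.755], [0.264, -0.004, 0.965, -628.037], [0.0, 0.0, 0.0, 1.0]]
[579.3 150.3 330.6] [[ 1.74  3.77  0.7 ]
 [ 0.45 -0.87  0.09]
 [ 0.36 -0.93  0.54]
 [ 0.13  0.02 -0.46]
 [ 0.57 -1.09 -0.29]]
```

View pics/w1.png

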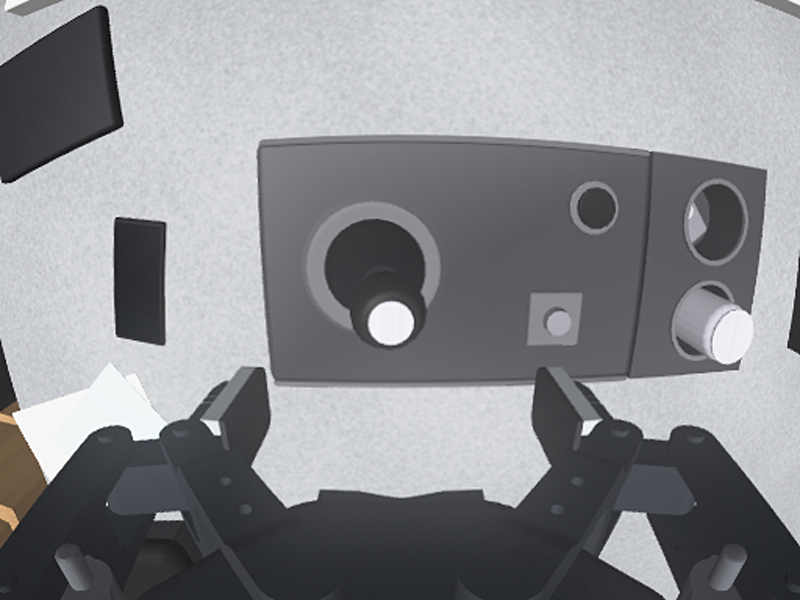

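Run:
```python
from h import *
f=dict(np.load("w1.npz"));K=f["mtx"];W=f["world_to_cam"]
def fe(u,v,z):
    x,y=(u/1.5625-K[0,2])/K[0,0],(v/1.5625-K[1,2])/K[1,1];t=np.hypot(x,y)
    d=np.array([np.sin(t)*x/t,-np.sin(t)*y/t,-np.cos(t)]);R=W[:3,:3];c=-R.T@W[:3,3];d=R.T@d
    return (c+d*(z-c[2])/d[2]).round(1)
print("top",fe(391,323,239),"knobmid",fe(388,311,209),"ring",fe(374,267,91),"plun",fe(559,322,108),"can",fe(733,335,145))
```

```text
top [569.5 157.4 239. ] knobmid [567.1 159.8 209. ] ring [570.2 174.7  91. ] plun [524.7  15.8 108. ] can [ 519.3 -153.   145. ]
```

>>> {"api": "arm_command", "payload": {"deltas": [{"hand": 85, "tx": -10, "ty": -9, "tz": 40, "wx": 0, "wy": 0, "wz": 0}, {"hand": 85, "tx": 0, "ty": 0, "tz": 40, "wx": 0, "wy": 0, "wz": 0}, {"hand": 85, "tx": 0, "ty": 0, "tz": 40, "wx": 0, "wy": 0, "wz": 0}, {"hand": 70, "tx": 0, "ty": 0, "tz": 26, "wx": 0, "wy": 0, "wz": 0}, {"hand": 60, "tx": 0, "ty": 0, "tz": 0, "wx": 0, "wy": 0, "wz": 0}, {"hand": 55, "tx": 0, "ty": 0, "tz": 0, "wx": 0, "wy": 0, "wz": 0}, {"hand": 50, "tx": 0, "ty": 0, "tz": 0, "wx": 0, "wy": 0, "wz": 0}, {"hand": 48, "tx": 0, "ty": 0, "tz": 0, "wx": 0, "wy": 0, "wz": 0}], "squeeze": 20}}

```text
clock: 3.4
eef_pos: [570.5, 159.8, 186.4]
tcp_rot: [-3.141, -0.002, -0.011]
contact_force: [0.3, -0.4, -0.6]
opening: 0.561
grasp_force: 0.0
```

```bash
cat > look.py <<'E'
from rig import r, imaging
import cv2, numpy as np, sys
F=[]
for i in range(8):
    f=imaging.grab_frame("wrist");s=r.sense();F.append(list(s["contact_force"])+list(s["eef_pos"])+list(s["wrist_torque"])+[s["grasp_force"]])
F=np.array(F);print("mean F",F[:,:3].mean(0).round(2),"sd",F[:,:3].std(0).round(2),"pos",F[:,3:6].mean(0).round(2),"T",F[:,6:9].mean(0).round(3),"grip",F[:,9].mean().round(2),"open",round(s["opening"]*85.4,1),"t",s["clock"])
if len(sys.argv)>1: cv2.imwrite(f"pics/{sys.argv[1]}.png",f["image"][:,:,::-1])
E
python3 look.py w2
```

```text
mean F [ 0.12 -0.11 -0.09] sd [0.44 0.45 0.43] pos [570.11 159.75 185.59] T [ 0.007 -0.01  -0.013] grip 0.0 open 47.8 t 3.8
```

View pics/w2.png

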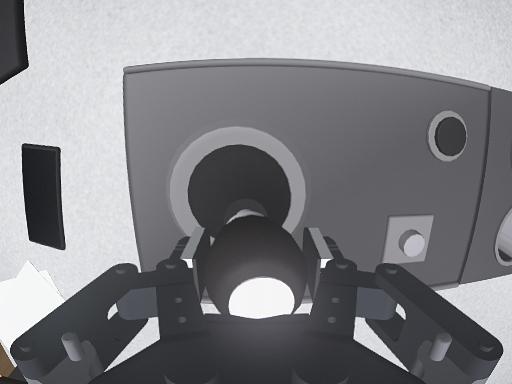

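>>> {"api": "arm_command", "payload": {"deltas": [{"hand": 48, "tx": 0, "ty": 2, "tz": 0, "wx": 0, "wy": 0, "wz": 0}, {"hand": 48, "tx": 0, "ty": 2, "tz": 0, "wx": 0, "wy": 0, "wz": 0}, {"hand": 48, "tx": 0, "ty": 1, "tz": 0, "wx": 0, "wy": 0, "wz": 0}, {"hand": 48, "tx": 0, "ty": 0, "tz": 0, "wx": 0, "wy": 0, "wz": 0}]}}

```text
clock: 4.3
eef_pos: [570.0, 154.6, 185.3]
tcp_rot: [-3.142, -0.0, -0.011]
contact_force: [0.9, 0.2, 0.2]
opening: 0.56
grasp_force: 0.1
```

```bash
python3 look.py
```

```text
mean F [0.04 0.17 0.04] sd [0.54 0.49 0.58] pos [569.94 154.68 185.27] T [ 0.001 -0.01  -0.004] grip 0.05 open 48.2 t 4.7
```

>>> {"api": "arm_command", "payload": {"deltas": [{"hand": 48, "tx": 0, "ty": 1.5, "tz": 0, "wx": 0, "wy": 0, "wz": 0}, {"hand": 48, "tx": 0, "ty": 1.5, "tz": 0, "wx": 0, "wy": 0, "wz": 0}, {"hand": 48, "tx": 0, "ty": 0, "tz": 0, "wx": 0, "wy": 0, "wz": 0}]}}

```text
clock: 5.08
eef_pos: [569.9, 151.5, 185.3]
tcp_rot: [3.142, 0.0, -0.011]
contact_force: [-0.4, -0.1, -0.4]
opening: 0.563
grasp_force: 0.1
```

```bash
python3 look.py
```

```text
mean F [ 0.    0.24 -0.1 ] sd [0.45 0.54 0.54] pos [569.9  151.65 185.28] T [ 0.027 -0.022  0.001] grip 0.04 open 47.6 t 5.475
```

>>> {"api": "arm_command", "payload": {"deltas": [{"hand": 48, "tx": 0, "ty": 1.5, "tz": 0, "wx": 0, "wy": 0, "wz": 0}, {"hand": 48, "tx": 0, "ty": 1.5, "tz": 0, "wx": 0, "wy": 0, "wz": 0}, {"hand": 48, "tx": 0, "ty": 0, "tz": 0, "wx": 0, "wy": 0, "wz": 0}]}}

```text
clock: 5.85
eef_pos: [569.9, 148.5, 185.3]
tcp_rot: [3.142, 0.0, -0.011]
contact_force: [-0.6, -0.1, 0.6]
opening: 0.561
grasp_force: 0.1
```

```bash
python3 look.py
```

```text
mean F [-0.11  0.07 -0.05] sd [0.57 0.63 0.6 ] pos [569.87 148.66 185.28] T [ 0.007 -0.006  0.015] grip 0.02 open 48.5 t 6.25
```

>>> {"api": "arm_command", "payload": {"deltas": [{"hand": 48, "tx": 0, "ty": 1.5, "tz": 0, "wx": 0, "wy": 0, "wz": 0}, {"hand": 48, "tx": 0, "ty": 1.5, "tz": 0, "wx": 0, "wy": 0, "wz": 0}, {"hand": 48, "tx": 0, "ty": 0, "tz": 0, "wx": 0, "wy": 0, "wz": 0}]}}

```text
clock: 6.62
eef_pos: [569.8, 145.8, 185.2]
tcp_rot: [-3.141, 0.0, -0.011]
contact_force: [0.6, 2.1, -1.8]
opening: 0.565
grasp_force: 1.2
```

```bash
python3 look.py w3
```

```text
mean F [-0.09  2.36 -1.09] sd [0.6  0.4  0.54] pos [569.82 145.79 185.24] T [ 0.353 -0.015  0.002] grip 1.2 open 47.9 t 7.025
```

View pics/w3.png

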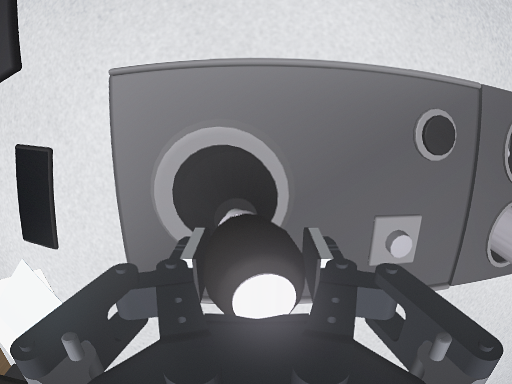

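>>> {"api": "arm_command", "payload": {"deltas": [{"hand": 48, "tx": 0, "ty": 1.5, "tz": 0, "wx": 0, "wy": 0, "wz": 0}, {"hand": 48, "tx": 0, "ty": 0, "tz": 0, "wx": 0, "wy": 0, "wz": 0}]}}

```text
clock: 7.28
eef_pos: [569.8, 144.3, 185.2]
tcp_rot: [-3.141, 0.0, -0.011]
contact_force: [-0.1, 3.1, -2.1]
opening: 0.561
grasp_force: 2.0
```

```bash
python3 look.py
```

```text
mean F [ 0.14  4.02 -2.6 ] sd [0.53 0.57 0.46] pos [569.79 144.26 185.24] T [ 0.612 -0.019 -0.005] grip 1.99 open 48.1 t 7.675
```

>>> {"api": "arm_command", "payload": {"deltas": [{"hand": 48, "tx": 0, "ty": 1, "tz": 0, "wx": 0, "wy": 0, "wz": 0}, {"hand": 48, "tx": 0, "ty": 0, "tz": 0, "wx": 0, "wy": 0, "wz": 0}]}}

```text
clock: 7.92
eef_pos: [569.7, 143.3, 185.2]
tcp_rot: [-3.141, 0.0, -0.011]
contact_force: [0.2, 5.5, -3.8]
opening: 0.561
grasp_force: 2.5
```

```bash
python3 look.py
```

```text
mean F [ 0.31  4.99 -3.13] sd [0.35 0.43 0.37] pos [569.77 143.28 185.22] T [ 0.714 -0.013 -0.008] grip 2.5 open 48.0 t 8.325
```

>>> {"api": "arm_command", "payload": {"deltas": [{"hand": 48, "tx": 0, "ty": -2, "tz": 0, "wx": 0, "wy": 0, "wz": 0}, {"hand": 48, "tx": 0, "ty": -2, "tz": 0, "wx": 0, "wy": 0, "wz": 0}, {"hand": 48, "tx": 0, "ty": -2, "tz": 0, "wx": 0, "wy": 0, "wz": 0}, {"hand": 48, "tx": 0, "ty": -2, "tz": 0, "wx": 0, "wy": 0, "wz": 0}, {"hand": 48, "tx": 0, "ty": -2, "tz": 0, "wx": 0, "wy": 0, "wz": 0}, {"hand": 48, "tx": 0, "ty": -2, "tz": 0, "wx": 0, "wy": 0, "wz": 0}, {"hand": 48, "tx": 0, "ty": -2, "tz": 0, "wx": 0, "wy": 0, "wz": 0}, {"hand": 48, "tx": 0, "ty": -1, "tz": 0, "wx": 0, "wy": 0, "wz": 0}]}}

```text
clock: 9.32
eef_pos: [570.0, 158.3, 185.3]
tcp_rot: [3.142, 0.0, -0.011]
contact_force: [0.5, -0.7, -0.1]
opening: 0.567
grasp_force: 0.5
```

```bash
python3 look.py
```

```text
mean F [-0.11 -0.64  0.67] sd [0.58 0.63 0.27] pos [569.97 158.22 185.27] T [-0.102 -0.013  0.001] grip 0.35 open 48.1 t 9.725
```

>>> {"api": "arm_command", "payload": {"deltas": [{"hand": 48, "tx": 0, "ty": -1.5, "tz": 0, "wx": 0, "wy": 0, "wz": 0}, {"hand": 48, "tx": 0, "ty": -1, "tz": 0, "wx": 0, "wy": 0, "wz": 0}, {"hand": 48, "tx": 0, "ty": 0, "tz": 0, "wx": 0, "wy": 0, "wz": 0}]}}

```text
clock: 10.1
eef_pos: [570.0, 160.8, 185.3]
tcp_rot: [-3.142, 0.0, -0.011]
contact_force: [0.1, -0.4, 0.8]
opening: 0.563
grasp_force: 0.4
```

```bash
python3 look.py
```

```text
mean F [ 0.11 -0.77  0.79] sd [0.27 0.92 0.55] pos [570.   160.7  185.28] T [-0.107 -0.006  0.011] grip 0.33 open 47.9 t 10.5
```

>>> {"api": "arm_command", "payload": {"deltas": [{"hand": 48, "tx": 0, "ty": -1.5, "tz": 0, "wx": 0, "wy": 0, "wz": 0}, {"hand": 48, "tx": 0, "ty": -1.5, "tz": 0, "wx": 0, "wy": 0, "wz": 0}, {"hand": 48, "tx": 0, "ty": 0, "tz": 0, "wx": 0, "wy": 0, "wz": 0}]}}

```text
clock: 10.88
eef_pos: [570.0, 163.9, 185.3]
tcp_rot: [-3.142, -0.0, -0.011]
contact_force: [-0.2, -0.9, 0.4]
opening: 0.561
grasp_force: 0.3
```

```bash
python3 look.py
```

```text
mean F [-0.18 -0.62  0.3 ] sd [0.4 0.2 0.4] pos [570.03 163.72 185.27] T [-0.076  0.014  0.002] grip 0.26 open 48.0 t 11.275
```

>>> {"api": "arm_command", "payload": {"deltas": [{"hand": 48, "tx": 0, "ty": -1.5, "tz": 0, "wx": 0, "wy": 0, "wz": 0}, {"hand": 48, "tx": 0, "ty": -1.5, "tz": 0, "wx": 0, "wy": 0, "wz": 0}, {"hand": 48, "tx": 0, "ty": 0, "tz": 0, "wx": 0, "wy": 0, "wz": 0}]}}

```text
clock: 11.65
eef_pos: [570.1, 166.8, 185.3]
tcp_rot: [-3.142, 0.0, -0.011]
contact_force: [-0.8, -1.1, 1.4]
opening: 0.556
grasp_force: 0.3
```

```bash
python3 look.py
```

```text
mean F [ 0.05 -0.71  0.36] sd [0.53 0.51 0.68] pos [570.07 166.71 185.28] T [-0.08  -0.011 -0.003] grip 0.25 open 47.9 t 12.05
```

>>> {"api": "arm_command", "payload": {"deltas": [{"hand": 48, "tx": 0, "ty": -1.5, "tz": 0, "wx": 0, "wy": 0, "wz": 0}, {"hand": 48, "tx": 0, "ty": -1.5, "tz": 0, "wx": 0, "wy": 0, "wz": 0}, {"hand": 48, "tx": 0, "ty": 0, "tz": 0, "wx": 0, "wy": 0, "wz": 0}]}}

```text
clock: 12.42
eef_pos: [570.1, 169.8, 185.3]
tcp_rot: [-3.142, -0.0, -0.011]
contact_force: [1.2, -0.7, -0.1]
opening: 0.565
grasp_force: 0.3
```

```bash
python3 look.py
```

```text
mean F [-0.22 -0.41  0.49] sd [0.48 0.51 0.16] pos [570.09 169.71 185.26] T [-0.071 -0.001  0.004] grip 0.22 open 48.2 t 12.825
```

>>> {"api": "arm_command", "payload": {"deltas": [{"hand": 48, "tx": 0, "ty": -1.5, "tz": 0, "wx": 0, "wy": 0, "wz": 0}, {"hand": 48, "tx": 0, "ty": -1.5, "tz": 0, "wx": 0, "wy": 0, "wz": 0}, {"hand": 48, "tx": 0, "ty": 0, "tz": 0, "wx": 0, "wy": 0, "wz": 0}]}}

```text
clock: 13.2
eef_pos: [570.1, 172.7, 185.3]
tcp_rot: [3.141, -0.0, -0.011]
contact_force: [1.8, -0.9, -0.6]
opening: 0.564
grasp_force: 0.5
```

```bash
python3 look.py
```

```text
mean F [ 0.39 -0.76  0.71] sd [0.74 0.51 0.54] pos [570.14 172.68 185.29] T [-0.152  0.    -0.01 ] grip 0.42 open 48.0 t 13.6
```

>>> {"api": "arm_command", "payload": {"deltas": [{"hand": 48, "tx": 0, "ty": -1.5, "tz": 0, "wx": 0, "wy": 0, "wz": 0}, {"hand": 48, "tx": 0, "ty": 0, "tz": 0, "wx": 0, "wy": 0, "wz": 0}]}}

```text
clock: 13.85
eef_pos: [570.2, 174.2, 185.3]
tcp_rot: [3.141, -0.0, -0.011]
contact_force: [-0.4, -1.7, 1.0]
opening: 0.561
grasp_force: 1.1
```

```bash
python3 look.py
```

```text
mean F [-0.   -2.4   1.94] sd [0.31 0.5  0.34] pos [570.19 174.13 185.34] T [-0.344  0.007  0.007] grip 1.07 open 47.8 t 14.25
```

>>> {"api": "arm_command", "payload": {"deltas": [{"hand": 48, "tx": 0, "ty": -1.5, "tz": 0, "wx": 0, "wy": 0, "wz": 0}, {"hand": 48, "tx": 0, "ty": 0, "tz": 0, "wx": 0, "wy": 0, "wz": 0}]}}

```text
clock: 14.5
eef_pos: [570.2, 175.6, 185.4]
tcp_rot: [3.141, -0.0, -0.011]
contact_force: [-0.4, -2.4, 3.7]
opening: 0.561
grasp_force: 1.7
```

```bash
python3 look.py
```

```text
mean F [-0.32 -3.28  2.95] sd [0.24 0.51 0.56] pos [570.21 175.63 185.34] T [-0.542  0.009  0.017] grip 1.73 open 48.0 t 14.9
```

>>> {"api": "arm_command", "payload": {"deltas": [{"hand": 48, "tx": 0, "ty": -1.5, "tz": 0, "wx": 0, "wy": 0, "wz": 0}, {"hand": 48, "tx": 0, "ty": 0, "tz": 0, "wx": 0, "wy": 0, "wz": 0}]}}

```text
clock: 15.15
eef_pos: [570.2, 177.1, 185.3]
tcp_rot: [3.141, -0.0, -0.011]
contact_force: [-0.1, -4.7, 3.5]
opening: 0.565
grasp_force: 2.4
```

```bash
python3 look.py
```

```text
mean F [ 0.03 -4.86  3.87] sd [0.36 0.26 0.35] pos [570.22 177.12 185.32] T [-0.765  0.029 -0.006] grip 2.38 open 48.2 t 15.55
```

>>> {"api": "arm_command", "payload": {"deltas": [{"hand": 48, "tx": 0, "ty": 3, "tz": 0, "wx": 0, "wy": 0, "wz": 0}, {"hand": 48, "tx": 0, "ty": 3, "tz": 0, "wx": 0, "wy": 0, "wz": 0}, {"hand": 48, "tx": 0, "ty": 3, "tz": 0, "wx": 0, "wy": 0, "wz": 0}, {"hand": 48, "tx": 0, "ty": 3, "tz": 0, "wx": 0, "wy": 0, "wz": 0}, {"hand": 48, "tx": 0, "ty": 3, "tz": 0, "wx": 0, "wy": 0, "wz": 0}, {"hand": 48, "tx": 0, "ty": 2, "tz": 0, "wx": 0, "wy": 0, "wz": 0}, {"hand": 48, "tx": 0, "ty": 0, "tz": 0, "wx": 0, "wy": 0, "wz": 0}, {"hand": 46, "tx": 0, "ty": 0, "tz": 0, "wx": 0, "wy": 0, "wz": 0}]}}

```text
clock: 16.55
eef_pos: [570.0, 160.2, 185.3]
tcp_rot: [-3.142, 0.0, -0.011]
contact_force: [-0.6, 0.0, 0.6]
opening: 0.542
grasp_force: 0.2
```

```bash
python3 look.py
```

```text
mean F [0.15 0.17 0.27] sd [0.68 0.24 0.57] pos [570.   160.24 185.28] T [ 0.058 -0.004 -0.014] grip 0.15 open 46.2 t 16.95
```

>>> {"api": "arm_command", "payload": {"deltas": [{"hand": 45, "tx": 0, "ty": 0, "tz": 0, "wx": 0, "wy": 0, "wz": 0}, {"hand": 45, "tx": 0, "ty": 0, "tz": 0, "wx": 0, "wy": 0, "wz": 0}, {"hand": 45, "tx": 0, "ty": 0, "tz": 0, "wx": 0, "wy": 0, "wz": 0}]}}

```text
clock: 17.32
eef_pos: [570.0, 160.2, 185.3]
tcp_rot: [-3.142, -0.0, -0.011]
contact_force: [-0.7, 0.7, 1.2]
opening: 0.525
grasp_force: 0.2
```

```bash
python3 look.py w4
```

```text
mean F [-0.29  0.42  0.38] sd [0.38 0.52 0.59] pos [570.01 160.19 185.3 ] T [0.079 0.006 0.01 ] grip 0.25 open 44.9 t 17.725
```

View pics/w4.png

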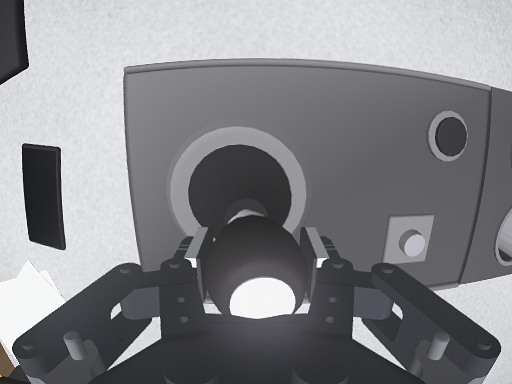

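>>> {"api": "arm_command", "payload": {"deltas": [{"hand": 60, "tx": 0, "ty": 0, "tz": 0, "wx": 0, "wy": 0, "wz": 0}, {"hand": 85, "tx": 0, "ty": 0, "tz": 0, "wx": 0, "wy": 0, "wz": 0}, {"hand": 85, "tx": 0, "ty": 0, "tz": 0, "wx": 0, "wy": 0, "wz": 0}, {"hand": 85, "tx": 0, "ty": 0, "tz": 0, "wx": 0, "wy": 0, "wz": 0}, {"hand": 85, "tx": 0, "ty": 0, "tz": 0, "wx": 0, "wy": 0, "wz": 0}, {"hand": 85, "tx": 0, "ty": 0, "tz": -30, "wx": 0, "wy": 0, "wz": 0}, {"hand": 85, "tx": 0, "ty": 0, "tz": -40, "wx": 0, "wy": 0, "wz": 0}, {"hand": 85, "tx": 0, "ty": 0, "tz": -40, "wx": 0, "wy": 0, "wz": 0}]}}

```text
clock: 18.73
eef_pos: [569.8, 160.1, 296.4]
tcp_rot: [3.141, 0.0, -0.011]
contact_force: [0.9, 0.7, 0.9]
opening: 0.992
grasp_force: 0.0
```

>>> {"api": "arm_command", "payload": {"deltas": [{"hand": 85, "tx": 0, "ty": 0, "tz": -5, "wx": 0, "wy": 0, "wz": 0}, {"hand": 60, "tx": -15, "ty": 50, "tz": 0, "wx": 0, "wy": 0, "wz": 0}, {"hand": 30, "tx": -15, "ty": 50, "tz": 0, "wx": 0, "wy": 0, "wz": 0}, {"hand": 0, "tx": -15, "ty": 45, "tz": 0, "wx": 0, "wy": 0, "wz": 0}, {"hand": 0, "tx": 0, "ty": 0, "tz": 40, "wx": 0, "wy": 0, "wz": 0}, {"hand": 0, "tx": 0, "ty": 0, "tz": 40, "wx": 0, "wy": 0, "wz": 0}, {"hand": 0, "tx": 0, "ty": 0, "tz": 0, "wx": 0, "wy": 0, "wz": 0}]}}

```text
clock: 19.6
eef_pos: [520.8, 15.4, 217.2]
tcp_rot: [3.141, 0.007, -0.012]
contact_force: [0.0, -0.8, 0.6]
opening: -0.001
grasp_force: 0.0
```

```bash
python3 look.py w5
```

```text
mean F [0.1  0.14 0.33] sd [0.48 0.33 0.45] pos [523.9   15.83 221.19] T [ 0.016  0.002 -0.013] grip 0.0 open -0.1 t 20.0
```

View pics/w5.png

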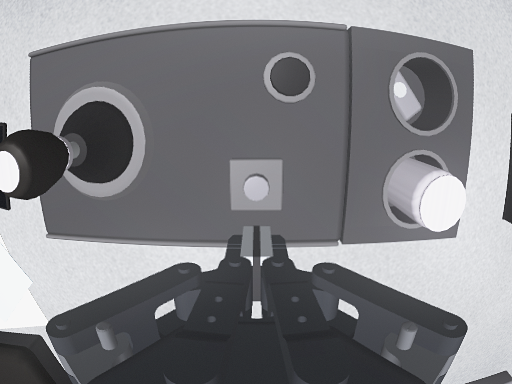

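>>> {"api": "arm_command", "payload": {"deltas": [{"hand": 0, "tx": 0, "ty": 0, "tz": 40, "wx": 0, "wy": 0, "wz": 0}, {"hand": 0, "tx": 0, "ty": 0, "tz": 40, "wx": 0, "wy": 0, "wz": 0}, {"hand": 0, "tx": 0, "ty": 0, "tz": 22, "wx": 0, "wy": 0, "wz": 0}, {"hand": 0, "tx": 0, "ty": 0, "tz": 5, "wx": 0, "wy": 0, "wz": 0}, {"hand": 0, "tx": 0, "ty": 0, "tz": 0, "wx": 0, "wy": 0, "wz": 0}, {"hand": 0, "tx": 0, "ty": 0, "tz": 4, "wx": 0, "wy": 0, "wz": 0}, {"hand": 0, "tx": 0, "ty": 0, "tz": 4, "wx": 0, "wy": 0, "wz": 0}, {"hand": 0, "tx": 0, "ty": 0, "tz": 0, "wx": 0, "wy": 0, "wz": 0}]}}

```text
clock: 21.0
eef_pos: [524.1, 15.7, 105.7]
tcp_rot: [-3.142, -0.002, -0.011]
contact_force: [2.0, 0.3, 2.6]
opening: -0.003
grasp_force: 0.9
```

```bash
python3 look.py
```

```text
mean F [2.07 0.33 3.88] sd [0.39 0.31 1.41] pos [524.08  15.72 105.73] T [ 0.012 -0.357  0.032] grip 2.08 open 0.1 t 21.4
```

>>> {"api": "arm_command", "payload": {"deltas": [{"hand": 0, "tx": 0, "ty": 0, "tz": 2, "wx": 0, "wy": 0, "wz": 0}, {"hand": 0, "tx": 0, "ty": 0, "tz": 2, "wx": 0, "wy": 0, "wz": 0}, {"hand": 0, "tx": 0, "ty": 0, "tz": 1.5, "wx": 0, "wy": 0, "wz": 0}, {"hand": 0, "tx": 0, "ty": 0, "tz": 0, "wx": 0, "wy": 0, "wz": 0}]}}

```text
clock: 21.9
eef_pos: [524.0, 15.7, 100.1]
tcp_rot: [-3.142, -0.001, -0.011]
contact_force: [3.5, 0.3, 3.8]
opening: 0.003
grasp_force: 1.9
```

```bash
python3 look.py
```

```text
mean F [3.76 0.24 4.86] sd [0.56 0.52 0.43] pos [523.98  15.71 100.05] T [ 0.046 -0.692 -0.   ] grip 2.33 open 0.0 t 22.3
```

>>> {"api": "arm_command", "payload": {"deltas": [{"hand": 0, "tx": 0, "ty": 0, "tz": 1, "wx": 0, "wy": 0, "wz": 0}, {"hand": 0, "tx": 0, "ty": 0, "tz": 0, "wx": 0, "wy": 0, "wz": 0}]}}

```text
clock: 22.55
eef_pos: [524.0, 15.7, 99.9]
tcp_rot: [-3.142, -0.001, -0.011]
contact_force: [1.0, -0.2, 16.8]
opening: 0.001
grasp_force: 8.2
```

```bash
python3 look.py
```

```text
mean F [ 0.85 -0.02 16.3 ] sd [0.38 0.35 0.42] pos [524.03  15.72  99.92] T [ 0.022 -0.142 -0.007] grip 8.12 open 0.2 t 22.95
```

Firm stop at z = 99.9 with 16 N, so the plunger is fully down. Retreating.

>>> {"api": "arm_command", "payload": {"deltas": [{"hand": 0, "tx": 0, "ty": 0, "tz": -10, "wx": 0, "wy": 0, "wz": 0}, {"hand": 0, "tx": 0, "ty": 0, "tz": -40, "wx": 0, "wy": 0, "wz": 0}, {"hand": 0, "tx": 0, "ty": 0, "tz": -50, "wx": 0, "wy": 0, "wz": 0}, {"hand": 0, "tx": 0, "ty": 0, "tz": -50, "wx": 0, "wy": 0, "wz": 0}, {"hand": 0, "tx": 0, "ty": 0, "tz": 0, "wx": 0, "wy": 0, "wz": 0}, {"hand": 0, "tx": 0, "ty": 0, "tz": 0, "wx": 0, "wy": 0, "wz": 0}]}}

```text
clock: 23.7
eef_pos: [522.1, 15.6, 247.9]
tcp_rot: [3.141, 0.002, -0.011]
contact_force: [0.7, 0.2, 0.1]
opening: -0.004
grasp_force: 0.0
```

```bash
python3 look.py w6; python3 -c "
from rig import r
print(r.sign_off())"
```

```text
mean F [0.21 0.14 0.12] sd [0.33 0.54 0.5 ] pos [522.5   15.68 247.55] T [0.004 0.002 0.007] grip 0.0 open -0.1 t 24.1
the job is handed in; nothing more can be done
None
```

I rocked the lever both ways to about 5 N, let it go about midway between the two resistance points, pressed the plunger to its firm stop and handed the job in at about 24 s; no verdict came back, and I took no look at the lever after releasing it.

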